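# Hang the sink caddy on the towel stand and put the pot brush in it

## Robot

A 6-joint arm with a two-finger parallel gripper is mounted at the origin on the work surface. World frame = base frame: x ahead of the robot, y to its left, z up, the work surface at z = 0. Lengths are in m, angles in rad, forces in N, time in s.
With the tool pointing down it reaches from about 0.35 to 0.975 m from the base axis. Payload 4.9 kg.
Tool frame: the origin (TCP) lies on the centre line of the jaws, within the pads' length; the fingertips stand 11 mm ahead of it and the grasp point (between the pads) lies 8 mm behind it; z points along the fingers, y is the line along which they close (so a half turn about z gives the same grasp; the last joint's range is limited). The gripper opens to 85 mm and grips with 20 to 120 N. Pads are 22 mm wide; open, the fingers measure 114 mm over their backs; the gripper's body (76 mm by 85 mm) begins 54 mm behind the grasp point. The pads swing forward as they close: fully open they stand 13 mm farther back than shut.
Start: joints at [1.031, 0.053, 1.613, -0, 1.476, -0.119], TCP at [0.255, 0.57, 0.242] pointing down, gripper open.
Joint ranges: [-3.01, 3.01], [-1.01, 2.22], [0.06, 2.58], [-1.02, 4.17], [0.09, 2.62], [-3.14, 3.14]. Speed limits (rad/s): [2.57, 2.57, 3.14, 3.14, 3.14, 3.14].

## Interface

Orientations are given as a 3x3 rotation matrix whose columns are the frame's x, y, z axes.
In Python, from workcell import robot, optics gives the robot as it stands.
- The arm moves only by the shell command python3 -m creep 'ROWS' [OPENING] [FORCE]. ROWS is JSON, a list of rows, each an object of numbers: "dx", "dy", "dz": the shift along the tool's x, y, z as a fraction of full scale; "wx", "wy", "wz": the turn, a rotation vector about the tool's x, y, z as a fraction of full scale. A call has 1 to 20 rows; each row is the pose to reach, as a shift and turn from the pose commanded when the call began, along the tool's axes at that moment, turning the shorter way round; what a row does not reach only later rows make up. Full scale, the value 1, is 0.4 m for a shift and 360 degrees for a turn. A row lasts 1/12 s, in which the tool goes at most 41.7 mm and 7.16 degrees, less where a joint would pass 70% of its speed; a pose out of reach is approached as far as the arm can. A call with a number of a shift or a turn outside -1 to 1 is refused whole. A call with a gripper value outside its range is refused whole. OPENING is the opening, from -1 (shut) to 1 (fully open), set as the call begins (- or left out, the last holds). The fingers move at their own pace and stop on an object; FORCE is the grip in N (left out, the last holds). Time passes only in rows, so rows that repeat a pose let the fingers close. It gives the time, the measured TCP pose, the force, the opening and the grip force at its end, in the units of the state.
- robot.read_state(): the state, without advancing time (a new reading comes with each control period).
- optics.snapshot(name): name is "scene" or "side" or "wrist"; returns (picture, depth): 480x640x3 uint8, red, green, blue; 480x640 float32, m along the optical axis (not along the pixel's ray), 0 where there is no reading.
- optics.camera_info(name): a dict with "fx", "fy", "cx", "cy" (pixels), "rvec" (rotation vector, rad) and "tvec" (3), from world to camera coordinates, as OpenCV has them; the wrist camera has in their place "mount" (4x4, takes a point from camera to tool coordinates, whose origin is the TCP and whose axes are the flange's). Camera axes: x right, y down, z forward; pixel columns grow to the right and rows downward; lengths in m; the calibration is good to about 2 mm. A picture is of the moment at which its call begins: read the wrist's pose just before it. camera_info takes no time and is no camera call.
- robot.job_done(): hands the job in; it is judged then, once.
Trained networks look in the newest picture that a camera, given by its name, has taken for a name from the list of things; names that differ only in an ending like _2 or _b are one class to them, and where a whole thing is asked for, a point or a joint stands for the part that bears it (a point fixed in the world has none). Each returns a list of dicts, best first, with "p" (0 to 1); they miss things now and then, are a little off and sometimes report something else, mostly with a low value. They report only what shows in the picture. A call takes as long as a camera call. They do not tell look-alikes from the thing itself.
- optics.find_in(camera, query): "rect" ([left, top, right, bottom] in pixels, round what is visible of it).
- optics.landmark_of(camera, query): "pixel" ([row, column] in pixels: a listed point, or the origin of a listed thing).
The state is a dict: "t": time; "joints": joint angles; "qvel": joint speeds; "joint_torque": joint torques, N m; "ee_pos": TCP position; "eef_rot": TCP orientation; "contact_force": force on the tool from outside, world axes, zero at the start; "moment": the same for the moment, N m; "gripper_width": finger opening in m; "finger_force": force on a finger pad.
Only numpy, scipy, OpenCV 4.12 (cv2) and the standard library are available. Lean on these libraries where they do the work, as an engineer would, in place of code of your own. Each camera call takes 0.05 s, during which the arm holds its last target. There are 200 camera calls.

## Task

Hang the steel sink caddy on the towel stand by hooking its bent-over lip over the round bar, so that it hangs freely and squarely between the posts. Then stand the wooden pot brush in the hanging caddy's basket, bristles down and knob up. Leave the mug, the soap bottle and the jar standing where they are.

Things in the scene. Friction and masses are not known exactly. Their poses are not given: they have to be found in the camera images.
- stand: wooden towel stand, fixed to the counter: two posts 20 mm wide and 222 mm tall, 320 mm apart (centres) along its y axis, feet 70 mm deep along x, a round steel bar between the posts (see bar_mid) and, straight below it, a wooden board 24 mm thick (x from -12 to 12 mm), z from 85 to 125 mm, against which the back of a hung caddy comes to rest. Origin: on the counter midway between the posts; z up.
- bar_mid (a point): the middle of the round steel bar's axis: bar 14 mm in diameter, 300 mm free length along the stand's y axis, axis 210 mm above the counter; same axes as the stand
- caddy: loose sink caddy (about 0.3 kg) standing on the counter: open wire basket 90 mm (x) by 120 mm (y), 55 mm tall, walls and floor 3 mm thick, with an upright steel back plate 80 mm wide, 3 mm thick and 110 mm tall at x = 45 to 48 mm; the plate is bent over backwards at the top (see caddy_hook). Origin: centre of the basket's underside; z up, +x from the basket towards the hook.
- caddy_hook (a point): centre of the underside of the hook's top, at (63, 0, 107) mm in the caddy's frame, same axes. The hook is an upside-down U of 3 mm sheet, 60 mm wide (y), 36 mm deep outside and 30 mm inside (x: 15 mm from this point to back plate and to lip); its lip hangs to 32 mm below this point, parallel to the back plate. It can be pinched from above across plate and lip.
- caddy_floor (a point): centre of the upper face of the basket's floor (z = 3 mm in the caddy's frame), same axes; inside 84 mm (x) by 114 mm (y), 52 mm deep
- brush: loose round wooden pot brush standing on its bristles (about 0.12 kg): 86 mm tall, pale stiff bristle block 54 mm in diameter, wooden disc 58 mm in diameter from z = 22 to 36 mm, on top a wooden knob 30 mm in diameter with its straight grip part at z = 60 to 80 mm. Origin: centre of the underside; z up along its axis.
- mug: white ceramic mug, 76 mm in diameter, 90 mm tall, handle towards its +y; bystander. Origin: centre of the underside.
- soap: clear soap bottle, 64 mm in diameter, 190 mm tall; bystander. Origin: centre of the underside.
- jar: amber glass jar with black cap, 76 mm in diameter, 100 mm tall; bystander. Origin: centre of the underside.
Not all that is in view belongs to the job. Leave any blue or green look-alike of the caddy alone. Leave any purple look-alike of the brush alone.

How it is judged:
On the way, in this order (a step that is already met when the one before it is completed fails the run):
1. the caddy hangs by its hook on the bar, released (x of caddy_hook in the frame of bar_mid between -0.022 and 0.022 m and y of caddy_hook in the frame of bar_mid between -0.12 and 0.12 m and z of caddy_hook in the frame of bar_mid between 0.001 and 0.018 m and angle between caddy's own z axis and vertical below 0.25 rad and angle between the y axis of caddy and the y axis of stand, either way round below 0.2 rad and contact force between caddy and stand above 0.8 N and contact force between the fingers and caddy below 0.1 N and linear speed of caddy below 0.03 m/s), for 0.3 s.
2. the brush stands in the hanging caddy, released (all of step 1 and x of brush in the frame of caddy_floor between -0.03 and 0.03 m and y of brush in the frame of caddy_floor between -0.045 and 0.045 m and z of brush in the frame of caddy_floor between -0.004 and 0.015 m and angle between brush's own z axis and vertical below 0.35 rad and contact force between the fingers and brush below 0.1 N and linear speed of brush below 0.03 m/s), for 0.2 s.
At the end, for the whole second after the job is handed in: Caddy hangs still on the bar: hook point within 22 mm across, 1-18 mm above, 120 mm along from the bar's middle; lean < 0.25, square within 0.2 rad (basket either side). Brush still on its floor: foot within 30 mm (x), 45 mm (y), -4 to 15 mm up, lean < 0.35 rad. Both released (all of step 2); the robot touches nothing.
It fails at once if the mug is shifted by more than 40 mm or tipped (distance of mug from where it was at the start of the episode above 0.04 m or angle between mug's own z axis and vertical above 0.3 rad).
It fails at once if the soap bottle is shifted by more than 40 mm or tipped (distance of soap from where it was at the start of the episode above 0.04 m or angle between soap's own z axis and vertical above 0.3 rad).
It fails at once if the jar is shifted by more than 40 mm or tipped (distance of jar from where it was at the start of the episode above 0.04 m or angle between jar's own z axis and vertical above 0.3 rad).
It also fails if it takes over 58 s, if anything falls off the work surface, if the arm or the gripper's body presses on something with over 40 N, if the wrist force passes 120 N, or if a joint passes its speed limit or range.

## Working session

There is one attempt and no reset: what is moved stays moved. The work goes in short steps, Python scripts to look and compute and a shell command to move; the robot and the scene stay as the last step left them, time stands still between calls to the robot, and variables do not carry over. Pictures are saved under pics/ and viewed, at most 10 in all, crops included, and the job is handed in when it is done.

```bash
mkdir -p pics; ls
cat > h.py <<'E'
import numpy as np, cv2
from workcell import robot, optics
def cam(name):
    i=optics.camera_info(name); K=np.array([[i["fx"],0,i["cx"]],[0,i["fy"],i["cy"]],[0,0,1]])
    if "mount" in i:
        s=robot.read_state(); T=np.eye(4); T[:3,:3]=s["eef_rot"]; T[:3,3]=s["ee_pos"]
        return K, T@np.array(i["mount"])
    R=cv2.Rodrigues(np.array(i["rvec"],float))[0]; T=np.eye(4); T[:3,:3]=R.T; T[:3,3]=-R.T@np.array(i["tvec"]).ravel()
    return K,T
def snap(name,f=None):
    K,T=cam(name); p,d=optics.snapshot(name)
    if f: cv2.imwrite(f,p[:,:,::-1])
    return K,T,p,d
def cloud(K,T,d):
    v,u=np.indices(d.shape); P=np.stack([(u-K[0,2])/K[0,0]*d,(v-K[1,2])/K[1,1]*d,d],-1)
    return P@T[:3,:3].T+T[:3,3]
def onplane(K,T,px,z):  # px=[row,col]
    r=T[:3,:3]@np.linalg.solve(K,[px[1],px[0],1]); return T[:3,3]+r*(z-T[2,3])/r[2]
E
python3 - <<'E'
from h import *
np.set_printoptions(precision=3,suppress=True)
s=robot.read_state(); print(s)
for c in ("scene","side"):
    K,T,p,d=snap(c,f"pics/{c}0.png"); W=cloud(K,T,d); print(c,T[:3,3])
    np.savez(f"{c}0.npz",K=K,T=T,p=p,d=d)
    for q in ("stand","bar_mid","caddy","caddy_hook","caddy_floor","brush","mug","soap","jar"):
        for r in optics.landmark_of(c,q)[:3]:
            a,b=np.round(r["pixel"]).astype(int); print(c,q,round(r["p"],2),a,b,W[a,b] if 0<=a<480 and 0<=b<640 else '')
E
```

```text
pics
{'t': 0.0, 'joints': array([ 1.031,  0.053,  1.614, -0.   ,  1.476, -0.119]), 'qvel': array([ 0.001,  0.002,  0.001, -0.001,  0.001,  0.   ]), 'joint_torque': array([  0.   , -39.37 , -37.017,  -0.   ,   0.007,   0.   ]), 'ee_pos': array([0.255, 0.57 , 0.241]), 'eef_rot': array([[-0.913,  0.408, -0.001],
       [ 0.408,  0.913, -0.002],
       [ 0.   , -0.002, -1.   ]]), 'contact_force': array([-0.226, -0.283,  0.357]), 'moment': array([-0.028, -0.   ,  0.017]), 'finger_force': 0.0, 'gripper_width': 0.08509234756721887}
scene [1.03  0.479 1.277]
scene stand 0.86 324 296 [0.622 0.041 0.001]
scene bar_mid 0.92 283 289 [0.631 0.045 0.214]
scene caddy 0.68 256 325 [ 0.439 -0.021  0.002]
scene caddy 0.65 155 309 [ 0.218 -0.253  0.009]
scene caddy 0.65 288 170 [ 0.737 -0.255  0.003]
scene caddy_hook 0.79 238 298 [ 0.488 -0.059  0.107]
scene caddy_hook 0.67 126 287 [ 0.243 -0.301  0.113]
scene caddy_hook 0.63 266 126 [ 0.784 -0.312  0.111]
scene caddy_floor 0.72 159 313 [ 0.218 -0.24   0.003]
scene caddy_floor 0.66 254 325 [ 0.436 -0.023  0.004]
scene caddy_floor 0.63 284 169 [ 0.731 -
[... 479 characters left out ...]
 [0.623 0.048 0.   ]
side bar_mid 0.88 206 266 [0.636 0.04  0.214]
side caddy 0.9 268 342 [ 0.429 -0.023  0.01 ]
side caddy 0.57 183 291 [ 0.644 -0.107  0.18 ]
side caddy 0.32 369 198 [0.567 0.473 0.071]
side caddy_hook 0.72 149 287 [ 0.779 -0.313  0.112]
side caddy_hook 0.67 209 445 [ 0.229 -0.294  0.113]
side caddy_hook 0.57 233 330 [ 0.484 -0.047  0.107]
side caddy_floor 0.82 269 339 [ 0.438 -0.022  0.002]
side caddy_floor 0.72 185 290 [ 0.647 -0.106  0.172]
side caddy_floor 0.43 267 341 [ 0.435 -0.03   0.004]
side brush 0.73 221 389 [ 0.384 -0.26   0.017]
side brush 0.56 197 403 [ 0.382 -0.364  0.037]
side soap 0.77 173 350 [ 0.587 -0.398  0.027]
side jar 0.72 371 199 [0.564 0.475 0.067]
```

View pics/scene0.png

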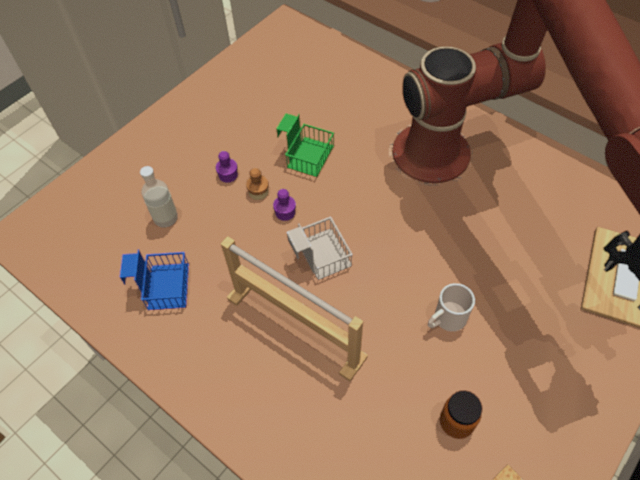

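View pics/side0.png

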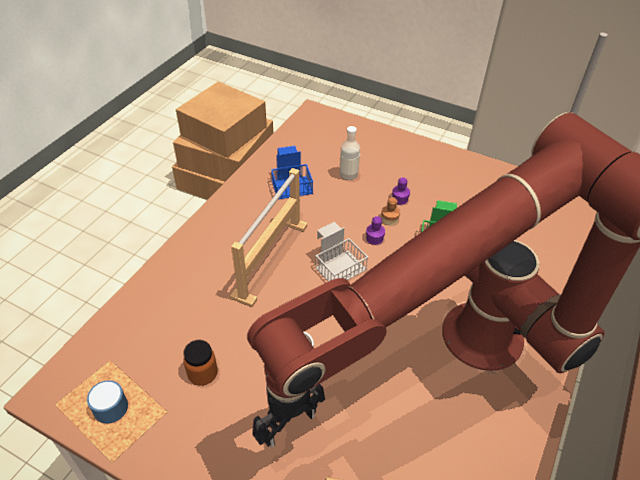

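Scene view: caddy candidates are steel (row 250, col 325), green (150,310) and blue (280,165). Brush candidates are wooden (182,257), purple (167,226) and purple (205,285). By the description I take the steel caddy and the wooden brush in the middle.

Run:
```python
from h import *
np.set_printoptions(precision=4,suppress=True)
C=[];Q=[]
for c in ("scene","side"):
    z=np.load(c+"0.npz"); W=cloud(z["K"],z["T"],z["d"]); m=z["d"]>0; C.append(W[m]); Q.append(z["p"][m].astype(int))
    def rep(n,P):
        if len(P)<5: print(c,n,len(P)); return
        r=cv2.minAreaRect((P[:,:2]*1000).astype(np.float32)); print(c,n,len(P),'mean',P.mean(0),'med z',np.median(P[:,2]),'rect',r)
    P=C[-1]; q=Q[-1]
    near=lambda x,y,r:np.hypot(P[:,0]-x,P[:,1]-y)<r
    rep('hooktop',P[near(.488,-.055,.06)&(P[:,2]>.104)&(P[:,2]<.118)])
    rep('caddyall',P[near(.455,-.03,.11)&(P[:,2]>.01)&(P[:,2]<.07)])
    b=P[near(.63,.043,.2)&(P[:,2]>.2)&(P[:,2]<.235)]; rep('bar+posts',b)
    rep('posttops',b[b[:,2]>.2195])
    rep('board',P[near(.63,.043,.17)&(P[:,2]>.118)&(P[:,2]<.132)])
    rep('knob',P[near(.41,-.265,.035)&(P[:,2]>.078)&(P[:,2]<.1)])
    rep('disc',P[near(.41,-.265,.04)&(P[:,2]>.03)&(P[:,2]<.042)])
z=np.load("scene0.npz"); p=z["p"][120:320,150:390,::-1]; cv2.imwrite("pics/crop1.png",cv2.resize(p,(720,600),interpolation=cv2.INTER_CUBIC))
```

```text
scene hooktop 378 mean [ 0.4902 -0.054   0.1098] med z 0.10972058805025109 rect ((490.0410461425781, -54.61042404174805), (82.79618835449219, 37.4145393371582), 62.660465240478516)
scene caddyall 568 mean [ 0.4365 -0.0176  0.0422] med z 0.04906290280200809 rect ((434.5094299316406, -27.27845001220703), (127.65271759033203, 95.92410278320312), 63.46577835083008)
scene bar+posts 1308 mean [0.631  0.053  0.2156] med z 0.2156808512227455 rect ((629.635009765625, 44.12823486328125), (25.38391876220703, 341.45159912109375), 3.2309885025024414)
scene posttops 228 mean [0.6296 0.0586 0.2217] med z 0.22138533696261908 rect ((630.395751953125, 44.64845275878906), (23.890562057495117, 339.4766845703125), 3.246859550476074)
scene board 1549 mean [0.631  0.0452 0.1245] med z 0.12453975378026083 rect ((629.736083984375, 43.42695617675781), (27.062461853027344, 335.5810852050781), 3.2298734188079834)
scene knob 77 mean [ 0.3939 -0.2807  0.0843] med z 0.08414946319004657 rect ((394.3225402832031, -280.97552490234375), (24.03160858154297, 25.548742294311523), 43.39086151123047)
scene disc 161 mean [ 
[... 706 characters left out ...]
 posttops 165 mean [0.6284 0.0666 0.2222] med z 0.22192353505281504 rect ((630.129150390625, 43.64140319824219), (26.685867309570312, 342.270263671875), 3.3875088691711426)
side board 750 mean [0.6289 0.0471 0.1254] med z 0.12558938044882562 rect ((630.3967895507812, 46.345298767089844), (29.333175659179688, 332.9573669433594), 2.888728380203247)
side knob 52 mean [ 0.3932 -0.2795  0.0852] med z 0.0850140955519223 rect ((394.10150146484375, -279.35186767578125), (22.0053768157959, 30.427963256835938), 39.78445816040039)
side disc 89 mean [ 0.3959 -0.2713  0.0372] med z 0.03758587853567685 rect ((396.6885681152344, -274.7598571777344), (39.16237258911133, 58.1619873046875), 73.42139434814453)
```

View pics/crop1.png

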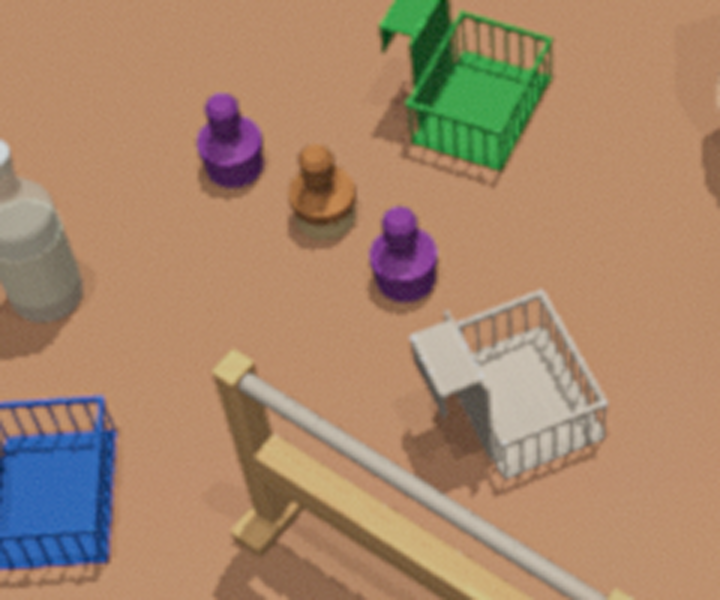

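The crop confirms the steel caddy, with its hook at about crop (450,355), and the wooden brush, with its knob at about (317,160), standing between two purple ones. Next I work out the approach moves.

```bash
cat > go.py <<'E'
import sys
from h import *
from scipy.spatial.transform import Rotation as Ro
def need(x,y,z,yaw):  # yaw of tool y axis, deg; tool pointing down
    s=robot.read_state(); R=np.array(s["eef_rot"]); a=np.radians(yaw)
    ty=np.array([np.cos(a),np.sin(a),0]); tz=np.array([0,0,-1.]); Rt=np.stack([np.cross(ty,tz),ty,tz],1)
    d=R.T@(np.array([x,y,z])-s["ee_pos"])/.4; w=Ro.from_matrix(R.T@Rt).as_rotvec()/(2*np.pi)
    print("pos",np.round(s["ee_pos"],4),"t",round(s["t"],2),"j",np.round(s["joints"],2)); print("d",np.round(d,4),"w",np.round(w,4),"rows",np.linalg.norm(d)*.4/.0417,np.linalg.norm(w)*360/7.16)
if __name__=="__main__": need(*map(float,sys.argv[1:5]))
E
python3 go.py 0.38 0.25 0.25 -26.5
```

```text
pos [0.2553 0.5705 0.2423] t 1.0 j [ 1.03  0.05  1.61  0.    1.48 -0.12]
d [-0.6119 -0.6039 -0.0192] w [ 0.     -0.      0.2566] rows 8.248812001243179 12.903778345175606
```

```bash
python3 -m creep '[{"dx":-0.05,"dy":-0.05,"dz":-0.01,"wz":0.02},{"dx":-0.12,"dy":-0.12,"dz":-0.02,"wz":0.04},{"dx":-0.18,"dy":-0.18,"dz":-0.02,"wz":0.06},{"dx":-0.24,"dy":-0.24,"dz":-0.02,"wz":0.08},{"dx":-0.3,"dy":-0.3,"dz":-0.02,"wz":0.1},{"dx":-0.36,"dy":-0.36,"dz":-0.02,"wz":0.12},{"dx":-0.42,"dy":-0.42,"dz":-0.02,"wz":0.14},{"dx":-0.48,"dy":-0.47,"dz":-0.02,"wz":0.16},{"dx":-0.53,"dy":-0.52,"dz":-0.02,"wz":0.18},{"dx":-0.57,"dy":-0.56,"dz":-0.02,"wz":0.2},{"dx":-0.6,"dy":-0.59,"dz":-0.02,"wz":0.22},{"dx":-0.61,"dy":-0.6,"dz":-0.02,"wz":0.24},{"dx":-0.61,"dy":-0.6,"dz":-0.02,"wz":0.257},{"dx":-0.61,"dy":-0.6,"dz":-0.02,"wz":0.257}]' 1; python3 go.py 0.4905 -0.0548 0.2 -26.5
```

```text
pos [0.2553 0.5705 0.2423] t 1.0 j [ 1.03  0.05  1.61  0.    1.48 -0.12]
d [-1.1753 -1.1866  0.1058] w [ 0.     -0.      0.2566] rows 16.052625353861636 12.903778345175606schema error: expected keys dx, dy, dz, wx, wy, wz
```

```bash
python3 -m creep '[{"dx":-0.06,"dy":-0.06,"dz":-0.01,"wx":0,"wy":0,"wz":0.02},{"dx":-0.2,"dy":-0.2,"dz":-0.02,"wx":0,"wy":0,"wz":0.06},{"dx":-0.61,"dy":-0.6,"dz":-0.02,"wx":0,"wy":0,"wz":0.257},{"dx":-0.61,"dy":-0.6,"dz":-0.02,"wx":0,"wy":0,"wz":0.257},{"dx":-0.61,"dy":-0.6,"dz":-0.02,"wx":0,"wy":0,"wz":0.257},{"dx":-0.61,"dy":-0.6,"dz":-0.02,"wx":0,"wy":0,"wz":0.257},{"dx":-0.61,"dy":-0.6,"dz":-0.02,"wx":0,"wy":0,"wz":0.257},{"dx":-0.61,"dy":-0.6,"dz":-0.02,"wx":0,"wy":0,"wz":0.257},{"dx":-0.61,"dy":-0.6,"dz":-0.02,"wx":0,"wy":0,"wz":0.257},{"dx":-0.61,"dy":-0.6,"dz":-0.02,"wx":0,"wy":0,"wz":0.257},{"dx":-0.61,"dy":-0.6,"dz":-0.02,"wx":0,"wy":0,"wz":0.257},{"dx":-0.61,"dy":-0.6,"dz":-0.02,"wx":0,"wy":0,"wz":0.257},{"dx":-0.61,"dy":-0.6,"dz":-0.02,"wx":0,"wy":0,"wz":0.257},{"dx":-0.61,"dy":-0.6,"dz":-0.02,"wx":0,"wy":0,"wz":0.257},{"dx":-0.61,"dy":-0.6,"dz":-0.02,"wx":0,"wy":0,"wz":0.257},{"dx":-0.61,"dy":-0.6,"dz":-0.02,"wx":0,"wy":0,"wz":0.257}]' 1; python3 go.py 0.4905 -0.0548 0.22 -26.5
```

```text
t: 2.33
ee_pos: [0.3799, 0.2518, 0.2504]
eef_rot: [[0.446, 0.895, 0.0], [0.895, -0.446, 0.0], [0.0, 0.0, -1.0]]
contact_force: [0.1, -0.0, -0.2]
gripper_width: 0.0854
finger_force: 0.0
pos [0.3799 0.2518 0.2504] t 2.33 j [ 0.42 -0.38  1.98 -0.    1.54  0.88]
d [-0.5627  0.5891  0.0759] w [ 0. -0.  0.] rows 7.848890003765077 0.002512738138256521
```

```bash
python3 -m creep '[{"dx":-0.08,"dy":0.08,"dz":0,"wx":0,"wy":0,"wz":0},{"dx":-0.563,"dy":0.589,"dz":0.076,"wx":0,"wy":0,"wz":0},{"dx":-0.563,"dy":0.589,"dz":0.076,"wx":0,"wy":0,"wz":0},{"dx":-0.563,"dy":0.589,"dz":0.076,"wx":0,"wy":0,"wz":0},{"dx":-0.563,"dy":0.589,"dz":0.076,"wx":0,"wy":0,"wz":0},{"dx":-0.563,"dy":0.589,"dz":0.076,"wx":0,"wy":0,"wz":0},{"dx":-0.563,"dy":0.589,"dz":0.076,"wx":0,"wy":0,"wz":0},{"dx":-0.563,"dy":0.589,"dz":0.076,"wx":0,"wy":0,"wz":0},{"dx":-0.563,"dy":0.589,"dz":0.076,"wx":0,"wy":0,"wz":0},{"dx":-0.563,"dy":0.589,"dz":0.076,"wx":0,"wy":0,"wz":0},{"dx":-0.563,"dy":0.589,"dz":0.076,"wx":0,"wy":0,"wz":0}]' 1
python3 - <<'E'
from h import *
np.set_printoptions(precision=4,suppress=True)
K,T,p,d=snap("wrist","pics/w1.png"); W=cloud(K,T,d); m=d>0
P=W[m]; n=np.hypot(P[:,0]-.49,P[:,1]+.055)<.08
h=P[n&(P[:,2]>.104)&(P[:,2]<.118)]
print(len(h),h.mean(0),cv2.minAreaRect((h[:,:2]*1000).astype(np.float32)))
c=P[(np.hypot(P[:,0]-.455,P[:,1]+.03)<.11)&(P[:,2]>.01)&(P[:,2]<.07)]
print(len(c),cv2.minAreaRect((c[:,:2]*1000).astype(np.float32)))
E
```

```text
t: 3.25
ee_pos: [0.4895, -0.0549, 0.2198]
eef_rot: [[0.448, 0.894, -0.0], [0.894, -0.448, 0.001], [0.0, -0.001, -1.0]]
contact_force: [0.9, 0.7, 0.9]
gripper_width: 0.0854
finger_force: 0.0
3961 [ 0.4923 -0.0539  0.1097] ((492.2205810546875, -55.03960037231445), (79.70423126220703, 36.07090377807617), 63.442691802978516)
2514 ((436.860595703125, -27.688156127929688), (121.192138671875, 94.03652954101562), 63.686058044433594)
```

View pics/w1.png

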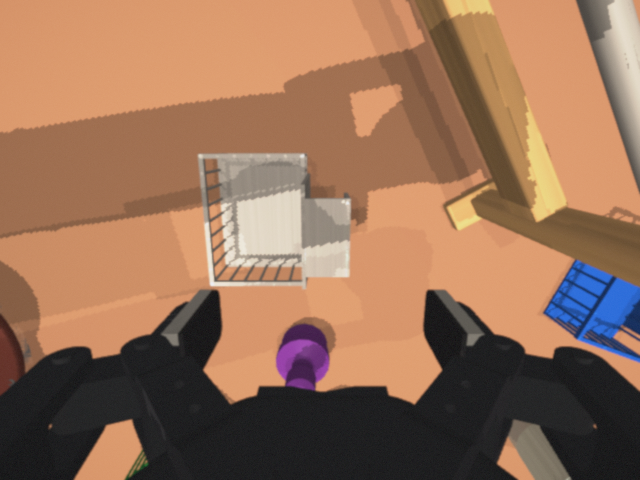

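The wrist view shows the hook top at about (325,235), square to the jaws. The hook centre comes out at about (0.4918, -0.055), yaw -26.5°. I descend now.

```bash
python3 go.py 0.4916 -0.055 0.087 -26.5
```

```text
pos [ 0.4895 -0.0544  0.22  ] t 3.3 j [-0.26 -0.26  1.94  0.    1.46  0.2 ]
d [0.0009 0.0055 0.3324] w [-0.     -0.0001 -0.0001] rows 3.1889386759291813 0.00559349015884503
```

```bash
python3 -m creep '[{"dx":0.001,"dy":0.0055,"dz":0.05,"wx":0,"wy":0,"wz":0},{"dx":0.001,"dy":0.0055,"dz":0.12,"wx":0,"wy":0,"wz":0},{"dx":0.001,"dy":0.0055,"dz":0.19,"wx":0,"wy":0,"wz":0},{"dx":0.001,"dy":0.0055,"dz":0.25,"wx":0,"wy":0,"wz":0},{"dx":0.001,"dy":0.0055,"dz":0.3,"wx":0,"wy":0,"wz":0},{"dx":0.001,"dy":0.0055,"dz":0.332,"wx":0,"wy":0,"wz":0},{"dx":0.001,"dy":0.0055,"dz":0.332,"wx":0,"wy":0,"wz":0},{"dx":0.001,"dy":0.0055,"dz":0.332,"wx":0,"wy":0,"wz":0}]' 1 && python3 -m creep '[{"dx":0,"dy":0,"dz":0,"wx":0,"wy":0,"wz":0},{"dx":0,"dy":0,"dz":0,"wx":0,"wy":0,"wz":0},{"dx":0,"dy":0,"dz":0,"wx":0,"wy":0,"wz":0},{"dx":0,"dy":0,"dz":0,"wx":0,"wy":0,"wz":0},{"dx":0,"dy":0,"dz":0,"wx":0,"wy":0,"wz":0},{"dx":0,"dy":0,"dz":0,"wx":0,"wy":0,"wz":0},{"dx":0,"dy":0,"dz":0,"wx":0,"wy":0,"wz":0},{"dx":0,"dy":0,"dz":0,"wx":0,"wy":0,"wz":0}]' -1 50
```

```text
t: 3.97
ee_pos: [0.4913, -0.0545, 0.0869]
eef_rot: [[0.446, 0.895, -0.001], [0.895, -0.446, 0.0], [-0.0, -0.001, -1.0]]
contact_force: [0.4, -0.7, 0.4]
gripper_width: 0.0854
finger_force: 0.0
t: 4.63
ee_pos: [0.4927, -0.056, 0.0884]
eef_rot: [[0.448, 0.894, 0.002], [0.894, -0.448, -0.0], [0.001, 0.002, -1.0]]
contact_force: [-0.9, 1.1, 6.4]
gripper_width: 0.0353
finger_force: 51.9
```

```bash
python3 -m creep '[{"dx":0,"dy":0,"dz":-0.02,"wx":0,"wy":0,"wz":0},{"dx":0,"dy":0,"dz":-0.06,"wx":0,"wy":0,"wz":0},{"dx":0,"dy":0,"dz":-0.11,"wx":0,"wy":0,"wz":0},{"dx":0,"dy":0,"dz":-0.17,"wx":0,"wy":0,"wz":0},{"dx":0,"dy":0,"dz":-0.23,"wx":0,"wy":0,"wz":0},{"dx":0,"dy":0,"dz":-0.29,"wx":0,"wy":0,"wz":0},{"dx":0,"dy":0,"dz":-0.35,"wx":0,"wy":0,"wz":0},{"dx":0,"dy":0,"dz":-0.4,"wx":0,"wy":0,"wz":0},{"dx":0,"dy":0,"dz":-0.43,"wx":0,"wy":0,"wz":0},{"dx":0,"dy":0,"dz":-0.44,"wx":0,"wy":0,"wz":0},{"dx":0,"dy":0,"dz":-0.44,"wx":0,"wy":0,"wz":0},{"dx":0,"dy":0,"dz":-0.44,"wx":0,"wy":0,"wz":0}]'
python3 - <<'E'
from h import *
np.set_printoptions(precision=4,suppress=True)
s=robot.read_state(); print(s["ee_pos"],s["eef_rot"],s["gripper_width"])
for c in ("scene","side","wrist"):
    K,T,p,d=snap(c,f"pics/{c}2.png"); W=cloud(K,T,d); P=W[d>0]
    x=np.array(s["ee_pos"]); a=np.radians(-26.5); ux=np.array([np.cos(a),np.sin(a)]); uy=np.array([-np.sin(a),np.cos(a)])
    L=np.c_[(P[:,:2]-x[:2])@ux,(P[:,:2]-x[:2])@uy,P[:,2]-x[2]]
    np.savez(c+"2.npz",L=L,P=P)
    # basket rim: z about .055-.087 rel TCP
    b=L[(L[:,0]>-.14)&(L[:,0]<-.03)&(abs(L[:,1])<.09)&(L[:,2]>-.12)&(L[:,2]<.0)]
    print(c,len(b)); 
    if len(b)>50:
        print(' min/max pct',np.percentile(b,[1,50,99],axis=0))
        rim=b[(b[:,2]>-.05)]; A=np.c_[rim[:,:2],np.ones(len(rim))]
        f=b[b[:,2]<-.07]
        for n,g in (("rim",rim),("floor",f)):
            if len(g)>30: print(n,len(g),np.linalg.lstsq(np.c_[g[:,:2],np.ones(len(g))],g[:,2],rcond=None)[0], cv2.minAreaRect((g[:,:2]*1000).astype(np.float32)))
    for r in optics.landmark_of(c,"caddy_hook")[:2]: print(r)
E
```

```text
t: 5.63
ee_pos: [0.4911, -0.0557, 0.2614]
eef_rot: [[0.448, 0.894, -0.002], [0.894, -0.448, 0.001], [-0.001, -0.002, -1.0]]
contact_force: [0.5, 0.5, -3.9]
gripper_width: 0.0354
finger_force: 50.9
[ 0.4911 -0.0557  0.2614] [[ 0.4483  0.8939 -0.0024]
 [ 0.8939 -0.4483  0.0006]
 [-0.0006 -0.0024 -1.    ]] 0.03539770062139133
scene 1701
 min/max pct [[-0.1106 -0.0603 -0.0902]
 [-0.0799  0.0037 -0.0839]
 [-0.0324  0.0608 -0.0302]]
rim 280 [-0.0118 -0.006  -0.0364] ((-72.96532440185547, 0.0903778076171875), (124.63544464111328, 79.84651947021484), 88.18022155761719)
floor 1316 [-0.0149  0.0015 -0.0857] ((-71.04762268066406, -1.2841758728027344), (81.9493637084961, 125.10697174072266), 0.17664138972759247)
{'pixel': [263.4, 127.8], 'p': 0.92}
{'pixel': [191.9, 294.9], 'p': 0.77}
side 1149
 min/max pct [[-0.1105 -0.0611 -0.0902]
 [-0.0786  0.0013 -0.0827]
 [-0.0309  0.0616 -0.0286]]
rim 262 [ 0.0033 -0.0012 -0.0355] ((-70.92372131347656, -0.5357246398925781), (125.83638763427734, 80.07302856445312), 89.50969696044922)
floor 781 [-0.0157 -0.0017 -0.0852] ((-70.16091918945312, 0.4306907653808594), (125.91136932373047, 80.34545135498047), 89.37079620361328)
{'pixel': [183.4, 328.7], 'p': 0.76}
{'pixel': [151.5, 285.1], 'p': 0.76}
wrist 22199
 min/max pct [[-0.1084 -0.0543 -0.0867]
 [-0.0809  0.014  -0.0849]
 [-0.0321  0.0605 -0.0321]]
rim 4396 [ 0.0178  0.0226 -0.0336] ((-69.8310317993164, 0.6646728515625), (120.741455078125, 79.57328033447266), 89.9782943725586)
floor 17086 [-0.0235 -0.0001 -0.0867] ((-69.63388061523438, 0.3702125549316406), (120.28004455566406, 79.14347839355469), 89.93276977539062)
{'pixel': [332.2, 322.2], 'p': 0.64}
```

View pics/side2.png

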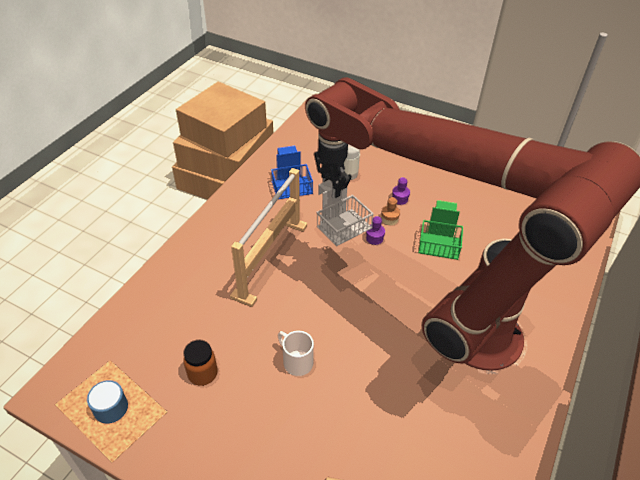

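The side view shows the caddy held level in the jaws, with its rim at about (345,215). The hook sits about 19 mm above the TCP and centred on it. Next I move over the bar.

```bash
python3 go.py 0.6305 0.044 0.266 3.3
```

```text
pos [ 0.4914 -0.0557  0.262 ] t 5.93 j [-0.26 -0.28  1.88 -0.    1.54  0.2 ]
d [ 0.3787  0.1991 -0.0104] w [-0.0003 -0.     -0.0831] rows 4.105455020904773 4.180221620612489
```

```bash
python3 -m creep '[{"dx":0.02,"dy":0.01,"dz":0,"wx":0,"wy":0,"wz":-0.005},{"dx":0.07,"dy":0.035,"dz":-0.005,"wx":0,"wy":0,"wz":-0.016},{"dx":0.13,"dy":0.07,"dz":-0.01,"wx":0,"wy":0,"wz":-0.03},{"dx":0.2,"dy":0.105,"dz":-0.01,"wx":0,"wy":0,"wz":-0.044},{"dx":0.27,"dy":0.14,"dz":-0.01,"wx":0,"wy":0,"wz":-0.059},{"dx":0.33,"dy":0.17,"dz":-0.01,"wx":0,"wy":0,"wz":-0.072},{"dx":0.365,"dy":0.19,"dz":-0.01,"wx":0,"wy":0,"wz":-0.08},{"dx":0.379,"dy":0.199,"dz":-0.01,"wx":0,"wy":0,"wz":-0.083},{"dx":0.379,"dy":0.199,"dz":-0.01,"wx":0,"wy":0,"wz":-0.083},{"dx":0.379,"dy":0.199,"dz":-0.01,"wx":0,"wy":0,"wz":-0.083},{"dx":0.379,"dy":0.199,"dz":-0.01,"wx":0,"wy":0,"wz":-0.083},{"dx":0.379,"dy":0.199,"dz":-0.01,"wx":0,"wy":0,"wz":-0.083}]'
python3 - <<'E'
from h import *
np.set_printoptions(precision=4,suppress=True)
a=np.radians(3.3); ux=np.array([np.cos(a),np.sin(a)]); uy=np.array([-np.sin(a),np.cos(a)])
for c in ("scene","side","wrist"):
    x=np.array(robot.read_state()["ee_pos"])
    K,T,p,d=snap(c,f"pics/{c}3.png"); P=cloud(K,T,d)[d>0]
    L=np.c_[(P[:,:2]-x[:2])@ux,(P[:,:2]-x[:2])@uy,P[:,2]]
    b=L[(L[:,0]>-.14)&(L[:,0]<-.03)&(abs(L[:,1])<.08)&(L[:,2]>.165)&(L[:,2]<.24)]
    r=L[(abs(L[:,0])<.03)&(abs(L[:,1])<.145)&(L[:,2]>.205)&(L[:,2]<.219)]
    bd=L[(abs(L[:,0])<.04)&(abs(L[:,1])<.145)&(L[:,2]>.118)&(L[:,2]<.13)]
    print(c,x,len(b),len(r),len(bd))
    for n,g in (("basket",b),("bar",r),("board",bd)):
        if len(g)>30: print(n,np.percentile(g,[1,50,99],axis=0).ravel())
    if len(r)>30: print('bartop',np.median(r[r[:,2]>.2145],axis=0))
E
```

```text
t: 6.93
ee_pos: [0.6303, 0.0434, 0.2672]
eef_rot: [[-0.056, 0.998, -0.0], [0.998, 0.056, -0.0], [-0.0, -0.0, -1.0]]
contact_force: [-0.4, -0.6, -2.6]
gripper_width: 0.0355
finger_force: 51.2
scene [0.6303 0.0434 0.2672] 1349 715 1450
basket [-0.111  -0.035   0.1776 -0.0857  0.0235  0.1834 -0.033   0.0611  0.2367]
bar [-0.0189 -0.1417  0.2066  0.0014  0.0391  0.2148  0.0074  0.1431  0.2188]
board [-0.0128 -0.1417  0.1186  0.0007  0.0067  0.1245  0.0121  0.1409  0.1292]
bartop [0.0001 0.0419 0.2164]
side [0.6304 0.0434 0.2673] 1135 300 352
basket [-0.1088 -0.0623  0.1776 -0.0723 -0.0008  0.1852 -0.0311  0.0619  0.2382]
bar [-0.0221 -0.1415  0.2054 -0.0035  0.0429  0.2146  0.0083  0.1419  0.2188]
board [-0.0131 -0.1407  0.119  -0.0016  0.0678  0.1253  0.0131  0.1405  0.1298]
bartop [-0.002   0.0496  0.2168]
wrist [0.6304 0.0435 0.2674] 22134 6806 967
basket [-0.1081 -0.0545  0.1806 -0.0805  0.0137  0.1824 -0.032   0.0604  0.2352]
bar [-0.0152  0.0098  0.2095  0.0012  0.078   0.2156  0.0082  0.1323  0.2178]
board [-0.0106 -0.0181  0.1221 -0.0088  0.0714  0.1242  0.0134  0.1437  0.126 ]
bartop [0.0013 0.0779 0.2161]
```

View pics/wrist3.png

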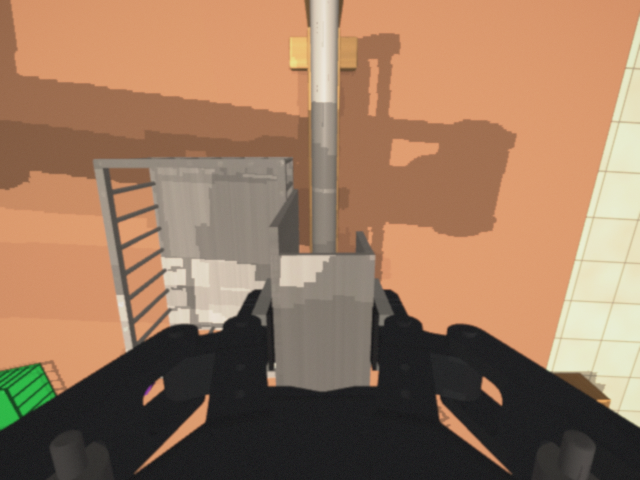

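The wrist view shows the bar (col 325) between the plate (col 285) and the lip (col 365), parallel to them. I lower about 69 mm.

```bash
python3 -m creep '[{"dx":0,"dy":0,"dz":0.015,"wx":0,"wy":0,"wz":0},{"dx":0,"dy":0,"dz":0.04,"wx":0,"wy":0,"wz":0},{"dx":0,"dy":0,"dz":0.07,"wx":0,"wy":0,"wz":0},{"dx":0,"dy":0,"dz":0.1,"wx":0,"wy":0,"wz":0},{"dx":0,"dy":0,"dz":0.13,"wx":0,"wy":0,"wz":0},{"dx":0,"dy":0,"dz":0.15,"wx":0,"wy":0,"wz":0},{"dx":0,"dy":0,"dz":0.163,"wx":0,"wy":0,"wz":0},{"dx":0,"dy":0,"dz":0.17,"wx":0,"wy":0,"wz":0},{"dx":0,"dy":0,"dz":0.172,"wx":0,"wy":0,"wz":0},{"dx":0,"dy":0,"dz":0.172,"wx":0,"wy":0,"wz":0},{"dx":0,"dy":0,"dz":0.172,"wx":0,"wy":0,"wz":0},{"dx":0,"dy":0,"dz":0.172,"wx":0,"wy":0,"wz":0}]'
```

```text
t: 8.08
ee_pos: [0.6312, 0.044, 0.1987]
eef_rot: [[-0.057, 0.998, 0.001], [0.998, 0.057, -0.0], [-0.0, 0.001, -1.0]]
contact_force: [0.6, -0.4, -3.6]
gripper_width: 0.0353
finger_force: 51.2
```

```bash
python3 -m creep '[{"dx":0,"dy":0,"dz":0.003,"wx":0,"wy":0,"wz":0},{"dx":0,"dy":0,"dz":0.005,"wx":0,"wy":0,"wz":0},{"dx":0,"dy":0,"dz":0.005,"wx":0,"wy":0,"wz":0},{"dx":0,"dy":0,"dz":0.005,"wx":0,"wy":0,"wz":0}]'
```

```text
t: 8.42
ee_pos: [0.6313, 0.044, 0.1985]
eef_rot: [[-0.057, 0.998, 0.001], [0.998, 0.057, -0.0], [-0.0, 0.001, -1.0]]
contact_force: [-5.2, 0.0, 5.8]
gripper_width: 0.0354
finger_force: 52.3
```

Contact with the bar now shows: the vertical force went from -3.6 to +5.8 N. I release.

```bash
python3 -m creep '[{"dx":0,"dy":0,"dz":0,"wx":0,"wy":0,"wz":0},{"dx":0,"dy":0,"dz":0,"wx":0,"wy":0,"wz":0},{"dx":0,"dy":0,"dz":0,"wx":0,"wy":0,"wz":0},{"dx":0,"dy":0,"dz":0,"wx":0,"wy":0,"wz":0},{"dx":0,"dy":0,"dz":0,"wx":0,"wy":0,"wz":0},{"dx":0,"dy":0,"dz":0,"wx":0,"wy":0,"wz":0},{"dx":0,"dy":0,"dz":0,"wx":0,"wy":0,"wz":0},{"dx":0,"dy":0,"dz":0,"wx":0,"wy":0,"wz":0}]' 1 && python3 -m creep '[{"dx":0,"dy":0,"dz":-0.02,"wx":0,"wy":0,"wz":0},{"dx":0,"dy":0,"dz":-0.07,"wx":0,"wy":0,"wz":0},{"dx":0,"dy":0,"dz":-0.13,"wx":0,"wy":0,"wz":0},{"dx":0,"dy":0,"dz":-0.2,"wx":0,"wy":0,"wz":0},{"dx":0,"dy":0,"dz":-0.26,"wx":0,"wy":0,"wz":0},{"dx":0,"dy":0,"dz":-0.28,"wx":0,"wy":0,"wz":0},{"dx":0,"dy":0,"dz":-0.28,"wx":0,"wy":0,"wz":0}]'
python3 - <<'E'
from h import *
np.set_printoptions(precision=4,suppress=True)
a=np.radians(3.3); ux=np.array([np.cos(a),np.sin(a)]); uy=np.array([-np.sin(a),np.cos(a)]); o=np.array([.630,.044])
for c in ("scene","side","wrist"):
    K,T,p,d=snap(c,f"pics/{c}4.png"); P=cloud(K,T,d)[d>0]
    L=np.c_[(P[:,:2]-o)@ux,(P[:,:2]-o)@uy,P[:,2]]
    b=L[(L[:,0]>-.14)&(L[:,0]<-.025)&(abs(L[:,1])<.08)&(L[:,2]>.09)&(L[:,2]<.18)]
    h=L[(abs(L[:,0])<.04)&(abs(L[:,1])<.06)&(L[:,2]>.2175)&(L[:,2]<.235)]
    for n,g in (("basket",b),("hook",h)):
        if len(g)>30: print(c,n,len(g),np.percentile(g,[1,50,99],axis=0).ravel(), cv2.minAreaRect((g[:,:2]*1000).astype(np.float32)))
    f=b[(b[:,2]<.125)&(b[:,0]>-.1)]
    if len(f)>50: print('floor fit',np.linalg.lstsq(np.c_[f[:,:2],np.ones(len(f))],f[:,2],rcond=None)[0])
E
python3 go.py 0.45 -0.1 0.3 3.3
```

```text
t: 9.08
ee_pos: [0.6309, 0.044, 0.1962]
eef_rot: [[-0.057, 0.998, -0.0], [0.998, 0.057, -0.0], [-0.0, -0.0, -1.0]]
contact_force: [-0.1, -0.8, 0.2]
gripper_width: 0.0849
finger_force: 0.0
t: 9.67
ee_pos: [0.6322, 0.044, 0.3124]
eef_rot: [[-0.057, 0.998, 0.007], [0.998, 0.057, -0.0], [-0.001, 0.007, -1.0]]
contact_force: [-0.1, 0.5, -0.2]
gripper_width: 0.0852
finger_force: 0.0
scene basket 1472 [-0.1077 -0.0594  0.1045 -0.0848  0.0075  0.1118 -0.0278  0.0612  0.1657] ((-67.33057403564453, 0.6972846984863281), (123.49116516113281, 83.82379913330078), 89.39382934570312)
scene hook 467 [-0.0191 -0.0341  0.2176 -0.0002  0.0024  0.2197  0.0177  0.0516  0.2246] ((-0.44795799255371094, 10.002830505371094), (97.7013168334961, 38.13379669189453), 89.84222412109375)
floor fit [ 0.0365 -0.0013  0.1133]
side basket 1107 [-0.1058 -0.0617  0.1057 -0.0675 -0.0003  0.1138 -0.0259  0.0617  0.1671] ((-66.56336975097656, 0.1000823974609375), (83.04855346679688, 129.95449829101562), 0.08982516825199127)
side hook 236 [-0.0192 -0.0495  0.2176  0.0006  0.0027  0.2209  0.0187  0.0566  0.2267] ((0.2562694549560547, 1.1552200317382812), (39.6673698425293, 116.34473419189453), 2.433943748474121)
floor fit [ 0.0274 -0.0003  0.1136]
wrist basket 11507 [-0.1048 -0.0589  0.1083 -0.0688  0.0007  0.1109 -0.0263  0.0602  0.1637] ((-65.61419677734375, 0.2677040100097656), (121.43734741210938, 81.00242614746094), 89.92170715332031)
wrist hook 4700 [-0.0167 -0.0338  0.2178  0.0005  0.0022  0.2196  0.0186  0.0374  0.2213] ((1.0345001220703125, 1.8423118591308594), (115.09011840820312, 36.122344970703125), 89.76459503173828)
floor fit [ 0.0331 -0.0035  0.1127]
pos [0.6302 0.0441 0.3062] t 9.82 j [-0.05  0.04  1.52 -0.    1.58 -0.1 ]
d [-0.334  -0.4701  0.0168] w [-0.0005 -0.     -0.0001] rows 5.534334457126626 0.025041677631427967
```

View pics/wrist4.png

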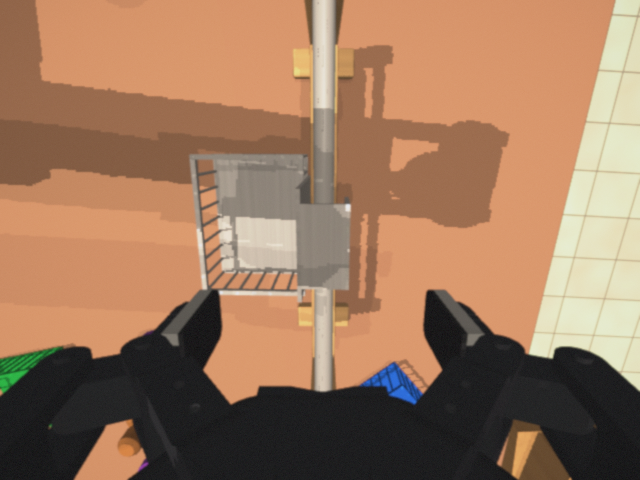

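The caddy hangs square, with a lean of about 0.03 rad. The hook top is at (325,245) over the bar, and the basket centre is at about (0.566, 0.040). On to the brush.

```bash
python3 go.py 0.395 -0.279 0.22 0
```

```text
pos [0.6302 0.0441 0.3062] t 9.82 j [-0.05  0.04  1.52 -0.    1.58 -0.1 ]
d [-0.7731 -0.6321  0.2171] w [-0.0005 -0.      0.009 ] rows 9.8030689439226 0.45409468662756736
```

```bash
python3 -m creep '[{"dx":-0.04,"dy":-0.04,"dz":0,"wx":0,"wy":0,"wz":0},{"dx":-0.1,"dy":-0.09,"dz":0,"wx":0,"wy":0,"wz":0.009},{"dx":-0.17,"dy":-0.15,"dz":0,"wx":0,"wy":0,"wz":0.009},{"dx":-0.24,"dy":-0.21,"dz":0,"wx":0,"wy":0,"wz":0.009},{"dx":-0.773,"dy":-0.632,"dz":0.217,"wx":0,"wy":0,"wz":0.009},{"dx":-0.773,"dy":-0.632,"dz":0.217,"wx":0,"wy":0,"wz":0.009},{"dx":-0.773,"dy":-0.632,"dz":0.217,"wx":0,"wy":0,"wz":0.009},{"dx":-0.773,"dy":-0.632,"dz":0.217,"wx":0,"wy":0,"wz":0.009},{"dx":-0.773,"dy":-0.632,"dz":0.217,"wx":0,"wy":0,"wz":0.009},{"dx":-0.773,"dy":-0.632,"dz":0.217,"wx":0,"wy":0,"wz":0.009},{"dx":-0.773,"dy":-0.632,"dz":0.217,"wx":0,"wy":0,"wz":0.009},{"dx":-0.773,"dy":-0.632,"dz":0.217,"wx":0,"wy":0,"wz":0.009},{"dx":-0.773,"dy":-0.632,"dz":0.217,"wx":0,"wy":0,"wz":0.009},{"dx":-0.773,"dy":-0.632,"dz":0.217,"wx":0,"wy":0,"wz":0.009}]'
python3 - <<'E'
from h import *
np.set_printoptions(precision=4,suppress=True)
print(robot.read_state()["ee_pos"])
K,T,p,d=snap("wrist","pics/w5.png"); P=cloud(K,T,d); 
for n,lo,hi in (("knob",.08,.092),("disc",.03,.042)):
    m=(d>0)&(np.hypot(P[...,0]-.395,P[...,1]+.279)<.05)&(P[...,2]>lo)&(P[...,2]<hi); g=P[m]
    if len(g)>20: print(n,len(g),g.mean(0),cv2.minEnclosingCircle((g[:,:2]*1000).astype(np.float32)),p[m].mean(0), np.argwhere(m).mean(0))
E
```

```text
t: 10.98
ee_pos: [0.3956, -0.2784, 0.22]
eef_rot: [[0.0, 1.0, -0.002], [1.0, -0.0, 0.002], [0.002, -0.002, -1.0]]
contact_force: [-0.3, -0.0, -0.1]
gripper_width: 0.0859
finger_force: 0.0
[ 0.3956 -0.2784  0.22  ]
knob 912 [ 0.3931 -0.2836  0.0842] ((393.0363464355469, -284.69537353515625), 14.601806640625) [161.1711 101.3991  56.5252] [237.8651 319.2818]
disc 1548 [ 0.3934 -0.2766  0.0382] ((393.1353759765625, -284.5505065917969), 28.864620208740234) [165.0452 104.1234  58.4709] [218.0368 319.991 ]
```

View pics/w5.png

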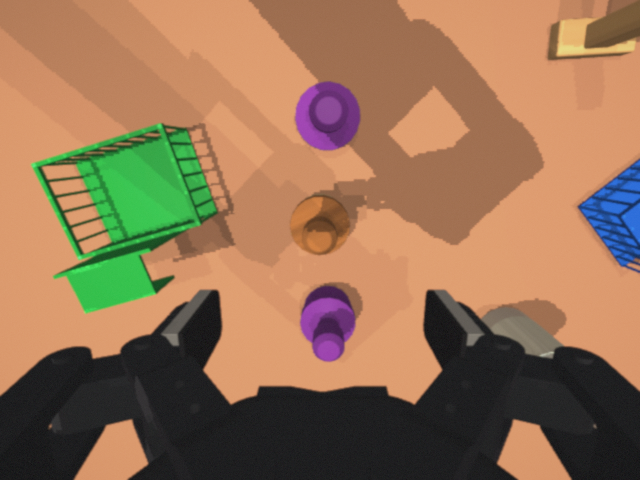

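The wooden brush is at (row 225, col 320), centre (0.393, -0.2845), with the purple ones above and below it in the image. The jaws close across x, clear of both.

```bash
python3 go.py 0.3935 -0.2843 0.063 0
```

```text
pos [ 0.3962 -0.2782  0.2207] t 11.03 j [-0.77 -0.28  1.96  0.    1.47 -0.77]
d [-0.0157 -0.0064  0.3943] w [-0.0001 -0.0002  0.0002] rows 3.785842092183929 0.014343657754803642
```

```bash
python3 -m creep '[{"dx":-0.016,"dy":-0.006,"dz":0.05,"wx":0,"wy":0,"wz":0},{"dx":-0.016,"dy":-0.006,"dz":0.13,"wx":0,"wy":0,"wz":0},{"dx":-0.016,"dy":-0.006,"dz":0.22,"wx":0,"wy":0,"wz":0},{"dx":-0.016,"dy":-0.006,"dz":0.3,"wx":0,"wy":0,"wz":0},{"dx":-0.016,"dy":-0.006,"dz":0.36,"wx":0,"wy":0,"wz":0},{"dx":-0.016,"dy":-0.006,"dz":0.393,"wx":0,"wy":0,"wz":0},{"dx":-0.016,"dy":-0.006,"dz":0.393,"wx":0,"wy":0,"wz":0},{"dx":-0.016,"dy":-0.006,"dz":0.393,"wx":0,"wy":0,"wz":0}]' 1 && python3 -m creep '[{"dx":0,"dy":0,"dz":0,"wx":0,"wy":0,"wz":0},{"dx":0,"dy":0,"dz":0,"wx":0,"wy":0,"wz":0},{"dx":0,"dy":0,"dz":0,"wx":0,"wy":0,"wz":0},{"dx":0,"dy":0,"dz":0,"wx":0,"wy":0,"wz":0},{"dx":0,"dy":0,"dz":0,"wx":0,"wy":0,"wz":0},{"dx":0,"dy":0,"dz":0,"wx":0,"wy":0,"wz":0},{"dx":0,"dy":0,"dz":0,"wx":0,"wy":0,"wz":0},{"dx":0,"dy":0,"dz":0,"wx":0,"wy":0,"wz":0},{"dx":0,"dy":0,"dz":0,"wx":0,"wy":0,"wz":0}]' -1 40 && python3 -m creep '[{"dx":0,"dy":0,"dz":-0.02,"wx":0,"wy":0,"wz":0},{"dx":0,"dy":0,"dz":-0.07,"wx":0,"wy":0,"wz":0},{"dx":0,"dy":0,"dz":-0.15,"wx":0,"wy":0,"wz":0},{"dx":0,"dy":0,"dz":-0.24,"wx":0,"wy":0,"wz":0},{"dx":0,"dy":0,"dz":-0.34,"wx":0,"wy":0,"wz":0},{"dx":0,"dy":0,"dz":-0.44,"wx":0,"wy":0,"wz":0},{"dx":0,"dy":0,"dz":-0.52,"wx":0,"wy":0,"wz":0},{"dx":0,"dy":0,"dz":-0.57,"wx":0,"wy":0,"wz":0},{"dx":0,"dy":0,"dz":-0.59,"wx":0,"wy":0,"wz":0},{"dx":0,"dy":0,"dz":-0.59,"wx":0,"wy":0,"wz":0},{"dx":0,"dy":0,"dz":-0.59,"wx":0,"wy":0,"wz":0}]'
python3 go.py 0.566 0.04 0.31 93.3; python3 go.py 0.566 0.04 0.31 -86.7
```

```text
t: 11.7
ee_pos: [0.3941, -0.2842, 0.064]
eef_rot: [[-0.002, 1.0, -0.001], [1.0, 0.002, 0.001], [0.001, -0.001, -1.0]]
contact_force: [0.0, -1.0, -0.1]
gripper_width: 0.0856
finger_force: 0.0
t: 12.45
ee_pos: [0.394, -0.2861, 0.0654]
eef_rot: [[-0.0, 1.0, 0.001], [1.0, 0.0, -0.001], [-0.001, 0.001, -1.0]]
contact_force: [-2.3, -0.3, 5.9]
gripper_width: 0.029
finger_force: 39.4
t: 13.37
ee_pos: [0.3933, -0.285, 0.2989]
eef_rot: [[-0.0, 1.0, -0.001], [1.0, 0.0, 0.001], [0.001, -0.001, -1.0]]
contact_force: [-0.4, 0.8, -1.6]
gripper_width: 0.0285
finger_force: 39.8
pos [ 0.3933 -0.285   0.2989] t 13.37 j [-0.78 -0.32  1.85  0.    1.6  -0.78]
d [ 0.8126  0.4319 -0.0273] w [ 0.     -0.0003 -0.2591] rows 8.831179490322794 13.029738554018056
pos [ 0.3933 -0.285   0.2989] t 13.37 j [-0.78 -0.32  1.85  0.    1.6  -0.78]
d [ 0.8126  0.4319 -0.0273] w [-0.0003 -0.      0.2409] rows 8.831179490322794 12.10994033524229
```

```bash
python3 -m creep '[{"dx":0.03,"dy":0.015,"dz":-0.01,"wx":0,"wy":0,"wz":0.01},{"dx":0.09,"dy":0.05,"dz":-0.02,"wx":0,"wy":0,"wz":0.025},{"dx":0.16,"dy":0.085,"dz":-0.027,"wx":0,"wy":0,"wz":0.043},{"dx":0.23,"dy":0.12,"dz":-0.027,"wx":0,"wy":0,"wz":0.061},{"dx":0.3,"dy":0.16,"dz":-0.027,"wx":0,"wy":0,"wz":0.08},{"dx":0.37,"dy":0.2,"dz":-0.027,"wx":0,"wy":0,"wz":0.099},{"dx":0.44,"dy":0.235,"dz":-0.027,"wx":0,"wy":0,"wz":0.118},{"dx":0.51,"dy":0.27,"dz":-0.027,"wx":0,"wy":0,"wz":0.137},{"dx":0.58,"dy":0.31,"dz":-0.027,"wx":0,"wy":0,"wz":0.156},{"dx":0.64,"dy":0.34,"dz":-0.027,"wx":0,"wy":0,"wz":0.175},{"dx":0.7,"dy":0.37,"dz":-0.027,"wx":0,"wy":0,"wz":0.194},{"dx":0.75,"dy":0.4,"dz":-0.027,"wx":0,"wy":0,"wz":0.212},{"dx":0.79,"dy":0.42,"dz":-0.027,"wx":0,"wy":0,"wz":0.228},{"dx":0.813,"dy":0.432,"dz":-0.027,"wx":0,"wy":0,"wz":0.241},{"dx":0.813,"dy":0.432,"dz":-0.027,"wx":0,"wy":0,"wz":0.241},{"dx":0.813,"dy":0.432,"dz":-0.027,"wx":0,"wy":0,"wz":0.241},{"dx":0.813,"dy":0.432,"dz":-0.027,"wx":0,"wy":0,"wz":0.241}]'
python3 - <<'E'
from h import *
np.set_printoptions(precision=4,suppress=True)
a=np.radians(3.3); ux=np.array([np.cos(a),np.sin(a)]); uy=np.array([-np.sin(a),np.cos(a)])
x=np.array(robot.read_state()["ee_pos"]); print(x)
for c in ("scene","side","wrist"):
    K,T,p,d=snap(c,f"pics/{c}6.png"); P=cloud(K,T,d)[d>0]
    L=np.c_[(P[:,:2]-x[:2])@ux,(P[:,:2]-x[:2])@uy,P[:,2]]
    rim=L[(abs(L[:,0])<.07)&(abs(L[:,1])<.08)&(L[:,2]>.155)&(L[:,2]<.172)]
    br=L[(abs(L[:,0])<.05)&(abs(L[:,1])<.05)&(L[:,2]>.215)&(L[:,2]<.29)]
    fl=L[(abs(L[:,0])<.05)&(abs(L[:,1])<.05)&(L[:,2]>.1)&(L[:,2]<.125)]
    for n,g in (("rim",rim),("brush",br),("floor",fl)):
        if len(g)>20: print(c,n,len(g),np.percentile(g,[1,50,99],axis=0).ravel())
E
```

```text
t: 14.78
ee_pos: [0.5656, 0.0393, 0.3092]
eef_rot: [[0.998, 0.058, -0.003], [0.058, -0.998, -0.0], [-0.003, 0.0, -1.0]]
contact_force: [-0.5, 0.3, -1.0]
gripper_width: 0.0284
finger_force: 39.8
[0.5656 0.0393 0.3092]
scene rim 225 [-0.0436 -0.0593  0.1558 -0.015   0.0373  0.1617  0.0381  0.0627  0.1673]
scene brush 632 [-0.0184 -0.0322  0.2162  0.016   0.012   0.2787  0.0494  0.0353  0.2894]
scene floor 822 [-0.041  -0.0487  0.1043 -0.0164  0.0073  0.1101  0.0448  0.049   0.1215]
side rim 279 [-0.0419 -0.061   0.1559  0.006   0.0164  0.1622  0.0518  0.0636  0.1706]
side brush 408 [-0.0269 -0.0241  0.2162 -0.0074  0.0164  0.2765  0.0491  0.0343  0.2896]
side floor 688 [-0.0394 -0.0487  0.1051  0.0089 -0.0033  0.1119  0.0496  0.0487  0.1236]
wrist rim 1477 [-0.0403 -0.0593  0.157   0.0093 -0.0354  0.1623  0.0501  0.0615  0.1652]
wrist brush 5714 [ 0.0003 -0.0292  0.2183  0.0184  0.0009  0.283   0.0495  0.0317  0.2891]
wrist floor 4808 [-0.0252 -0.0493  0.1088  0.0152 -0.001   0.1109  0.0376  0.0492  0.1129]
```

View pics/side6.png

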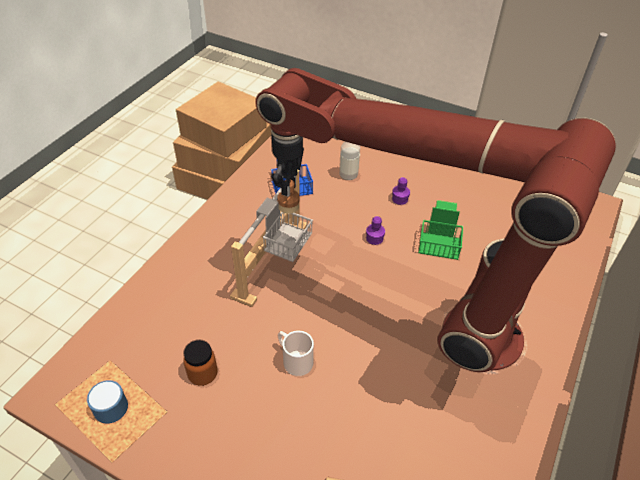

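The side view shows the brush (288,198) above the basket (290,235), clear of the hook plate. It is centred within about 2 mm, so I lower it.

```bash
python3 -m creep '[{"dx":0.004,"dy":0,"dz":0.02,"wx":0,"wy":0,"wz":0},{"dx":0.004,"dy":0,"dz":0.06,"wx":0,"wy":0,"wz":0},{"dx":0.004,"dy":0,"dz":0.11,"wx":0,"wy":0,"wz":0},{"dx":0.004,"dy":0,"dz":0.16,"wx":0,"wy":0,"wz":0},{"dx":0.004,"dy":0,"dz":0.21,"wx":0,"wy":0,"wz":0},{"dx":0.004,"dy":0,"dz":0.26,"wx":0,"wy":0,"wz":0},{"dx":0.004,"dy":0,"dz":0.29,"wx":0,"wy":0,"wz":0},{"dx":0.004,"dy":0,"dz":0.31,"wx":0,"wy":0,"wz":0},{"dx":0.004,"dy":0,"dz":0.32,"wx":0,"wy":0,"wz":0},{"dx":0.004,"dy":0,"dz":0.325,"wx":0,"wy":0,"wz":0},{"dx":0.004,"dy":0,"dz":0.328,"wx":0,"wy":0,"wz":0},{"dx":0.004,"dy":0,"dz":0.328,"wx":0,"wy":0,"wz":0},{"dx":0.004,"dy":0,"dz":0.328,"wx":0,"wy":0,"wz":0}]'
```

```text
t: 16.02
ee_pos: [0.5686, 0.0399, 0.1811]
eef_rot: [[0.998, 0.057, 0.002], [0.057, -0.998, -0.0], [0.002, 0.0, -1.0]]
contact_force: [0.1, -0.2, -2.9]
gripper_width: 0.0286
finger_force: 39.8
```

```bash
python3 -m creep '[{"dx":0,"dy":0,"dz":0.002,"wx":0,"wy":0,"wz":0},{"dx":0,"dy":0,"dz":0.004,"wx":0,"wy":0,"wz":0},{"dx":0,"dy":0,"dz":0.004,"wx":0,"wy":0,"wz":0},{"dx":0,"dy":0,"dz":0.004,"wx":0,"wy":0,"wz":0}]'; python3 -m creep '[{"dx":0,"dy":0,"dz":0.002,"wx":0,"wy":0,"wz":0},{"dx":0,"dy":0,"dz":0.004,"wx":0,"wy":0,"wz":0},{"dx":0,"dy":0,"dz":0.004,"wx":0,"wy":0,"wz":0}]'
```

```text
t: 16.35
ee_pos: [0.568, 0.0399, 0.1784]
eef_rot: [[0.998, 0.057, 0.0], [0.057, -0.998, -0.0], [0.0, 0.0, -1.0]]
contact_force: [-0.1, 0.8, -0.6]
gripper_width: 0.0289
finger_force: 39.8
t: 16.6
ee_pos: [0.5681, 0.0399, 0.1769]
eef_rot: [[0.998, 0.057, 0.0], [0.057, -0.998, 0.0], [0.0, -0.0, -1.0]]
contact_force: [0.4, -0.3, -1.2]
gripper_width: 0.0285
finger_force: 39.9
```

```bash
python3 -m creep '[{"dx":0,"dy":0,"dz":0.003,"wx":0,"wy":0,"wz":0},{"dx":0,"dy":0,"dz":0.003,"wx":0,"wy":0,"wz":0},{"dx":0,"dy":0,"dz":0.003,"wx":0,"wy":0,"wz":0}]' && python3 -m creep '[{"dx":0,"dy":0,"dz":0,"wx":0,"wy":0,"wz":0},{"dx":0,"dy":0,"dz":0,"wx":0,"wy":0,"wz":0},{"dx":0,"dy":0,"dz":0,"wx":0,"wy":0,"wz":0},{"dx":0,"dy":0,"dz":0,"wx":0,"wy":0,"wz":0},{"dx":0,"dy":0,"dz":0,"wx":0,"wy":0,"wz":0},{"dx":0,"dy":0,"dz":0,"wx":0,"wy":0,"wz":0}]' 0.2 && python3 -m creep '[{"dx":0,"dy":0,"dz":-0.02,"wx":0,"wy":0,"wz":0},{"dx":0,"dy":0,"dz":-0.06,"wx":0,"wy":0,"wz":0},{"dx":0,"dy":0,"dz":-0.12,"wx":0,"wy":0,"wz":0},{"dx":0,"dy":0,"dz":-0.2,"wx":0,"wy":0,"wz":0},{"dx":0,"dy":0,"dz":-0.29,"wx":0,"wy":0,"wz":0},{"dx":0,"dy":0,"dz":-0.36,"wx":0,"wy":0,"wz":0},{"dx":0,"dy":0,"dz":-0.4,"wx":0,"wy":0,"wz":0},{"dx":0,"dy":0,"dz":-0.4,"wx":0,"wy":0,"wz":0},{"dx":0,"dy":0,"dz":-0.4,"wx":0,"wy":0,"wz":0},{"dx":0,"dy":0,"dz":-0.4,"wx":0,"wy":0,"wz":0}]'
python3 - <<'E'
from h import *
np.set_printoptions(precision=4,suppress=True)
a=np.radians(3.3); ux=np.array([np.cos(a),np.sin(a)]); uy=np.array([-np.sin(a),np.cos(a)]); o=np.array([.630,.044])
for c in ("scene","side","wrist"):
    K,T,p,d=snap(c,f"pics/{c}7.png"); P=cloud(K,T,d)[d>0]
    L=np.c_[(P[:,:2]-o)@ux,(P[:,:2]-o)@uy,P[:,2]]
    S=lambda x0,x1,y,z0,z1:L[(L[:,0]>x0)&(L[:,0]<x1)&(abs(L[:,1])<y)&(L[:,2]>z0)&(L[:,2]<z1)]
    for n,g in (("rim",S(-.12,-.03,.08,.157,.172)),("knob",S(-.1,-.025,.04,.186,.205)),("disc",S(-.11,-.025,.04,.143,.153)),("hook",S(-.04,.04,.035,.2175,.235))):
        if len(g)>15: print(c,n,len(g),np.percentile(g,[1,50,99],axis=0).ravel(),np.round(cv2.minEnclosingCircle((g[:,:2]*1000).astype(np.float32))[0],1))
E
```

```text
t: 16.85
ee_pos: [0.5683, 0.04, 0.1768]
eef_rot: [[0.998, 0.057, 0.001], [0.057, -0.998, 0.0], [0.001, 0.0, -1.0]]
contact_force: [-2.6, 1.2, 4.3]
gripper_width: 0.0284
finger_force: 40.4
t: 17.35
ee_pos: [0.5679, 0.0399, 0.1752]
eef_rot: [[0.998, 0.057, -0.0], [0.057, -0.998, 0.0], [-0.0, -0.0, -1.0]]
contact_force: [0.1, -0.2, -0.2]
gripper_width: 0.0512
finger_force: 0.0
t: 18.18
ee_pos: [0.5674, 0.0399, 0.334]
eef_rot: [[0.998, 0.057, -0.002], [0.057, -0.998, 0.0], [-0.002, -0.0, -1.0]]
contact_force: [0.4, 0.4, -0.8]
gripper_width: 0.0513
finger_force: 0.0
scene rim 91 [-0.0877 -0.0596  0.1571 -0.0573  0.0114  0.1608 -0.0307  0.0622  0.1716] [-58.3   0.3]
scene knob 107 [-0.082  -0.0101  0.1865 -0.068   0.0029  0.1904 -0.0568  0.0155  0.1964] [-69.7   2.6]
scene disc 177 [-0.1097 -0.038   0.1431 -0.0693  0.0134  0.1475 -0.0503  0.0341  0.1528] [-84.5  -1.5]
scene hook 345 [-0.0258 -0.0305  0.2176 -0.0037  0.0018  0.2196  0.0096  0.0311  0.2247] [-6.3  0.8]
side rim 93 [-0.1092 -0.0633  0.1572 -0.0625  0.0108  0.1599 -0.0314  0.0632  0.1713] [-65.1   0.8]
side knob 65 [-0.0827 -0.0094  0.1865 -0.0709  0.0044  0.1905 -0.0453  0.0175  0.1975] [-54.7   8.9]
side disc 161 [-0.1087 -0.0325  0.1432 -0.071   0.0095  0.1472 -0.0374  0.033   0.1528] [-81.6  -3. ]
side hook 188 [-0.0255 -0.0323  0.2176 -0.0054  0.0002  0.2203  0.0108  0.0302  0.226 ] [-8.2 -2.7]
wrist rim 421 [-0.0728 -0.0602  0.157  -0.0492 -0.001   0.1591 -0.0307  0.0606  0.1716] [-52.    0.4]
wrist knob 787 [-0.0806 -0.0119  0.1861 -0.0672  0.0008  0.1899 -0.0554  0.0143  0.1924] [-68.3   1.1]
wrist disc 1720 [-0.1088 -0.0363  0.1431 -0.0556 -0.      0.1468 -0.0373  0.037   0.1528] [-82.8  -0.3]
wrist hook 3508 [-0.0237 -0.0293  0.2175 -0.0032  0.0004  0.2191  0.0102  0.0296  0.2215] [-9.3 -1.1]
```

View pics/wrist7.png

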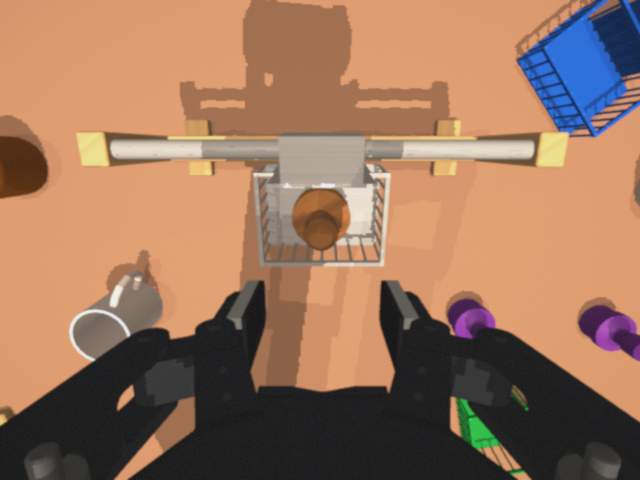

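The wrist view shows the brush (col 321, row 225) upright in the basket and the hook (320,155) on the bar. The hook has slid about 8 mm toward the basket, so I check the lean and whether it is at rest.

Run:
```python
from h import *
np.set_printoptions(precision=4,suppress=True)
a=np.radians(3.3); ux=np.array([np.cos(a),np.sin(a)]); uy=np.array([-np.sin(a),np.cos(a)]); o=np.array([.630,.044])
for c in ("scene","side","wrist","scene","wrist"):
    K,T,p,d=snap(c); P=cloud(K,T,d)[d>0]
    L=np.c_[(P[:,:2]-o)@ux,(P[:,:2]-o)@uy,P[:,2]]
    r=L[(L[:,0]>-.13)&(L[:,0]<-.03)&(L[:,2]>.12)&(L[:,2]<.18)]
    # side-wall tops: upper envelope along x for |y| in 55..63, plus front
    out=[]
    for x0 in np.arange(-.125,-.03,.01):
        g=r[(abs(r[:,0]-x0-.005)<.005)&(abs(abs(r[:,1])-.0585)<.006)]
        if len(g)>3: out.append((x0+.005,np.percentile(g[:,2],90)))
    out=np.array(out); print(c,"rim z(x):",np.round(out*1000,1).tolist(),"slope",np.polyfit(out[:,0],out[:,1],1))
    h=L[(L[:,0]>-.022)&(L[:,0]<.008)&(abs(L[:,1])<.027)&(L[:,2]>.212)&(L[:,2]<.232)]
    print(" hook slope",np.linalg.lstsq(np.c_[h[:,:2],np.ones(len(h))],h[:,2],rcond=None)[0])
    fr=L[(L[:,0]>-.135)&(L[:,0]<-.095)&(abs(L[:,1])<.05)&(L[:,2]>.1)&(L[:,2]<.18)]; print(" front minx,maxz",np.percentile(fr[:,0],2),np.percentile(fr[:,2],98))
print(robot.read_state()["t"])
```

```text
scene rim z(x): [[-110.0, 153.8], [-100.0, 155.5], [-90.0, 155.7], [-80.0, 156.5], [-70.0, 159.4], [-60.0, 159.2], [-50.0, 161.3], [-40.0, 161.5], [-30.0, 162.2]] slope [0.1096 0.166 ]
 hook slope [ 0.0856 -0.0052  0.2195]
 front minx,maxz -0.1119776341062597 0.15578811410731638
side rim z(x): [[-110.0, 153.4], [-100.0, 157.1], [-90.0, 155.2], [-80.0, 157.4], [-70.0, 160.2], [-60.0, 159.5], [-50.0, 162.2], [-40.0, 164.7], [-30.0, 162.0]] slope [0.1221 0.1676]
 hook slope [ 0.1126 -0.0146  0.2208]
 front minx,maxz -0.10995311973999068 0.15783779485603888
wrist rim z(x): [[-110.0, 153.0], [-100.0, 154.1], [-90.0, 155.0], [-80.0, 156.0], [-70.0, 157.2], [-60.0, 158.3], [-50.0, 159.4], [-40.0, 160.7], [-30.0, 161.1]] slope [0.106  0.1646]
 hook slope [0.1111 0.0004 0.2196]
 front minx,maxz -0.10847948398147449 0.15333100332658872
scene rim z(x): [[-110.0, 153.8], [-100.0, 156.2], [-90.0, 155.1], [-80.0, 158.3], [-70.0, 160.3], [-60.0, 159.7], [-50.0, 160.7], [-40.0, 163.0], [-30.0, 163.0]] slope [0.116 0.167]
 hook slope [ 0.096  -0.005   0.2196]
 front minx,maxz -0.11192672632487691 0.1557705122195339
wrist rim z(x): [[-110.0, 153.2], [-100.0, 153.9], [-90.0, 154.8], [-80.0, 156.1], [-70.0, 157.1], [-60.0, 158.3], [-50.0, 159.6], [-40.0, 160.5], [-30.0, 161.2]] slope [0.1057 0.1646]
 hook slope [0.1105 0.0003 0.2195]
 front minx,maxz -0.10943129677269305 0.15334799570766675
18.5833
```

The lean is a steady 0.11 rad, with the lip against the bar and the plate on the board. The brush foot is centred, so everything is within limits, and I hand in.

```bash
python3 -c "
from workcell import robot
print(robot.job_done())"
```

```text
the job is handed in; nothing more can be done
None
```

I handed the job in at about 18.6 s of robot time: the caddy hangs on the bar leaning 0.11 rad, with the brush standing bristles down in its basket and the arm never near the mug, soap or jar; the hand-in returned no verdict.

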